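Load the terminal-block test fixture and hold its contact cover down

ROBOT

A 6-joint arm with a two-finger parallel gripper is mounted at the origin on a cart in front of the work surface, level with it; the furniture and walls round the work are solid. World frame = base frame: x ahead of the robot, y to its left, z up, the work surface at z = 0. Lengths are in mm, angles in rad, forces in N, time in s.
With the tool pointing down it reaches from about 275 to 750 mm from the base axis. Payload 10.2 kg.
Tool frame: the origin (TCP) lies at the very end of the fingers, on their centre line; the grasp point (between the pads) lies 19 mm behind it; z points along the fingers, y is the line along which they close (so a half turn about z gives the same grasp; the last joint's range is limited). The gripper opens to 85 mm and grips with 20 to 120 N. Pads are 22 mm wide; open, the fingers measure 114 mm over their backs; the gripper's body (76 mm by 85 mm) begins 54 mm behind the grasp point. The pads swing forward as they close: fully open they stand 13 mm farther back than shut.
Start: joints at [-1.361, 0.313, 1.498, -0, 1.331, -0.223], TCP at [220.181, -476.604, 231.294] pointing down, gripper open.
Joint ranges: [-2.94, 2.94], [-0.97, 2.17], [0.19, 2.56], [-1.23, 4.37], [0.02, 3.11], [-2.88, 2.88]. Speed limits (rad/s): [2.39, 2.39, 3.01, 3.14, 3.14, 3.14].

INTERFACE

Orientations are given as a unit quaternion [w, x, y, z].
In Python, from rig import * gives the robot as it stands. The module is installed in compiled form; this text tells all that it offers.
- The arm moves only by the shell command python3 -m crank 'ROWS' [FORCE]. ROWS is JSON, a list that holds one entry, the list of rows, each a list of 7 numbers: the shift along the tool's x, y, z in units of 25 mm (1.0 is 25 mm), then the turn, a rotation vector about the tool's x, y, z in units of 8 degrees (1.0 is 8 degrees), then the finger opening in mm, from 0 to 85.4. A call has exactly 8 rows; each row shifts and turns the commanded pose from where the row before left it, along the tool's axes as they then stand; what a row does not reach is not made up. A row lasts 1/10 s, in which the tool goes at most 50 mm and 8.59 degrees, less where a joint would pass 70% of its speed; a pose out of reach is approached as far as the arm can. A call is refused whole if a number of a shift passes 1 or a number of a turn 1, either way. A call with a gripper value outside its range is refused whole. The fingers move at their own pace and stop on an object; FORCE is the grip in N (left out, the last holds). Time passes only in rows, so rows that do not move let the fingers close, or fill a call up. It gives the time, the measured TCP pose, the force, the opening and the grip force at its end, in the units of the state.
- sense(): the state, without advancing time (a new reading comes with each control period).
- capture(name): name is "scene" or "top" or "wrist"; returns the picture (420x560x3 uint8, blue, green, red); there is no depth.
- camera_model(name): a dict with "fx", "fy", "cx", "cy" (pixels), "world_from_camera" (4x4, takes a point from camera to world coordinates); the wrist camera has in their place "T_tool_cam" (4x4, takes a point from camera to tool coordinates, whose origin is the TCP and whose axes are the flange's). Camera axes: x right, y up, looking along -z (the intrinsics and any distortion apply to the point x, -y, -z); pixel columns grow to the right and rows downward; lengths in mm; the calibration is good to about 2 mm. A picture is of the moment at which its call begins: read the wrist's pose just before it. camera_model takes no time and is no camera call.
- finish_job(): hands the job in; it is judged then, once.
The state is a dict: "time_s": time; "joints": joint angles; "dq": joint speeds; "tau": joint torques, N m; "eef_pos": TCP position; "ee_rot": TCP orientation; "force": force on the tool from outside, world axes, zero at the start; "wrist_torque": the same for the moment, N m; "grip_width": opening from 0.0 (shut) to 1.0 (fully open); "grip_force": force on a finger pad.
Only numpy, scipy, OpenCV 4.12 (cv2) and the standard library are available. Lean on these libraries where they do the work, as an engineer would, in place of code of your own. Each camera call takes 0.05 s, during which the arm holds its last target. There are 200 camera calls.

TASK

Load the test fixture for the insulation test, in the order of the test sheet: first the reference block (white ceramic, red tape band) into nest one, the pocket with one brass stud, then the plain white block into nest two, the pocket with two studs, each fully down on its pocket floor. Then take the brown contact cover with the black bar handle, slide it over the locating pin, which the cover hides, until it drops on, and press it fully down against its spring contacts so that it stands flush on the fixture. The springs lift it again when it is let go, so finish while still holding the cover pressed down; leave the black tape roll and the two brass fittings beside the fixture where they are.

Things in the scene. Friction and masses are not known exactly. Their poses are not given: they have to be found in the camera images.
- fixture: Fixed test fixture: aluminium plate 112 (x) x 184 (y) x 6 mm carrying a brown phenolic nest plate 104 x 176 mm whose top is at z = 18 mm. Origin: centre of the underside, on the work surface, straight below the locating pin; y runs along the row of nests (nest one at +y). Yaw up to 0.2 rad either way.
- pin (a point): Centre of the tip of the steel locating pin on the fixture's middle (fixture x = y = 0, z = 36 mm): 10 mm in diameter, 18 mm high above the nest plate, the last 3.5 mm tapering to a flat 5 mm tip. A short anti-turn pin, 6 mm in diameter, 8 mm high, stands at fixture x = 0, y = +72 mm.
- nest1 (a point): Centre of the floor of nest one (fixture x = 0, y = +37, z = 10 mm), marked by ONE brass stud on its robot side. Pocket 30 mm (x) x 46 mm (y), 8 mm deep, open above; axes as the fixture's.
- nest2 (a point): Centre of the floor of nest two (fixture x = 0, y = -37, z = 10 mm), marked by TWO brass studs; the same pocket as nest one.
- ref_block: Reference block: white ceramic terminal block 26 (x) x 42 (y) x 19 mm, screw heads on top to 22 mm, red tape band round its middle; 40 g. Origin: centre of its underside, z up. Grasp it across its 26 mm width (x). In a nest its y lies along the nest's y, either way round, 2 mm play each side; seated it stands 11 mm proud of the nest plate.
- new_block: Plain white ceramic terminal block of the same shape and size, without the band. Origin: centre of its underside. It and the reference block lie side by side on the mat inside the far coil of white wire (25 mm high, 30 mm thick, about 210 mm clear inside), long sides pointing away from the robot; either may be on the left.
- cover: Loose contact cover: brown phenolic plate 76 (x) x 166 (y) x 10 mm on three feet 20 mm high, 0.24 to 0.32 kg. Origin: centre of the mouth of the middle foot, a brass bush 24 mm square with a blind bore 12.4 mm wide, 20 mm deep, for the pin. Origin at fixture z = 36 mm: riding on the pin tip; about 23 mm: dropped on, resting on its spring contacts; 18 mm: pressed fully down, feet on the nest plate.
- cover_slot (a point): Mouth of the blind slot in the cover's +y foot (cover x = 0, y = +72, z = 0 mm), 11 (x) x 12.6 (y) mm, that goes over the anti-turn pin; the -y foot is plain. Fitted, the cover's x and y lie along the fixture's. A red socket stands on top at this end, a black one at the other, both to cover z = 42 mm.
- handle (a point): Centre of the cover's black bar handle (cover x = y = 0, z = 63 mm): 15 mm wide (x), 80 mm long (y), 14 mm high (z = 56 to 70 mm), on two posts, 26 mm clear above the plate. Grasp it across x at its middle. The cover starts left of the fixture, long side pointing away from the robot, red socket nearest.
- contact1a (a joint): Spring contact of the cover over nest 1 (-x side): 0 free, grows as it is pushed in (m), about 0.005 when the cover is fully down on a seated block. Spring 1.05 N preload plus 300 N/m; all four fully in take about 10 N, of which the cover's weight gives some 2.7 N.
- contact1b (a joint): Spring contact of the cover over nest 1 (+x side): 0 free, grows as it is pushed in (m), about 0.005 when the cover is fully down on a seated block. Spring 1.05 N preload plus 300 N/m; all four fully in take about 10 N, of which the cover's weight gives some 2.7 N.
- contact2a (a joint): Spring contact of the cover over nest 2 (-x side): 0 free, grows as it is pushed in (m), about 0.005 when the cover is fully down on a seated block. Spring 1.05 N preload plus 300 N/m; all four fully in take about 10 N, of which the cover's weight gives some 2.7 N.
- contact2b (a joint): Spring contact of the cover over nest 2 (+x side): 0 free, grows as it is pushed in (m), about 0.005 when the cover is fully down on a seated block. Spring 1.05 N preload plus 300 N/m; all four fully in take about 10 N, of which the cover's weight gives some 2.7 N.
- tape_roll: Bystander: black tape roll 61 mm across, 19 mm high, lying flat to the left of and beyond the fixture. Origin at the middle of the underside.
- gland_a: Bystander: brass compression fitting, 22 mm across, 24 mm high, standing on its hexagon right of the fixture. Origin at the middle of the underside.
- gland_b: Bystander: a second brass fitting like the first, standing a little farther right.
Mind the look-alikes: they are no part of the job. Leave any blue or pink look-alike of the ref_block alone.

How it is judged:
By the outcome, as a careful person would: the job done as asked, in the order asked, and still so for the second after the job is handed in, while the arm keeps its last pose, push and grip.
It also fails if it takes over 64 s, if anything falls off the work surface, if the arm or the gripper's body presses on something with over 40 N, if the wrist force passes 120 N, or if a joint passes its speed limit or range.

## Working session

There is one attempt and no reset: what is moved stays moved. The work goes in short steps, Python scripts to look and compute and a shell command to move; the robot and the scene stay as the last step left them, time stands still between calls to the robot, and variables do not carry over. Pictures are saved under pics/ and viewed, at most 10 in all, crops included, and the job is handed in when it is done.

```bash
mkdir -p pics; python3 - <<'E'
from rig import *
import cv2,numpy as np
s=sense();print({k:np.round(v,3).tolist() for k,v in s.items()})
for n in("scene","top"):
    im=capture(n);cv2.imwrite(f"pics/{n}0.png",im)
for n in("scene","top","wrist"):
    print(n,{k:np.round(v,4).tolist() if not isinstance(v,str) else v for k,v in camera_model(n).items()})
E
```

```text
{'time_s': 0.0, 'joints': [-1.361, 0.313, 1.498, -0.0, 1.331, -0.223], 'dq': [-0.002, 0.001, -0.002, 0.001, 0.001, -0.001], 'tau': [0.002, -41.226, -25.974, -0.0, 0.004, 0.0], 'eef_pos': [220.108, -476.341, 230.743], 'ee_rot': [-0.001, 0.977, 0.215, -0.0], 'force': [0.387, 0.665, -0.125], 'wrist_torque': [0.002, 0.044, 0.03], 'grip_force': 0.0, 'grip_width': 1.004}
scene {'fx': 397.5998, 'fy': 397.5998, 'cx': 273.5618, 'cy': 204.4042, 'world_from_camera': [[-0.6422, 0.5537, -0.5301, 45.5811], [-0.7664, -0.4776, 0.4297, 444.1678], [-0.0153, 0.6822, 0.731, 704.4235], [0.0, 0.0, 0.0, 1.0]]}
top {'fx': 475.8588, 'fy': 475.8588, 'cx': 275.553, 'cy': 206.1653, 'world_from_camera': [[0.0245, 0.9875, -0.1557, 353.6593], [-0.9996, 0.0218, -0.0188, 85.879], [-0.0152, 0.1561, 0.9876, 1010.4715], [0.0, 0.0, 0.0, 1.0]]}
wrist {'fx': 356.1255, 'fy': 356.1255, 'cx': 274.603, 'cy': 207.4411, 'T_tool_cam': [[-0.0002, 0.9571, 0.2899, 74.5871], [1.0, 0.0004, -0.0004, -0.2407], [-0.0004, 0.2899, -0.9571, -144.1338], [0.0, 0.0, 0.0, 1.0]]}
```

View pics/top0.png

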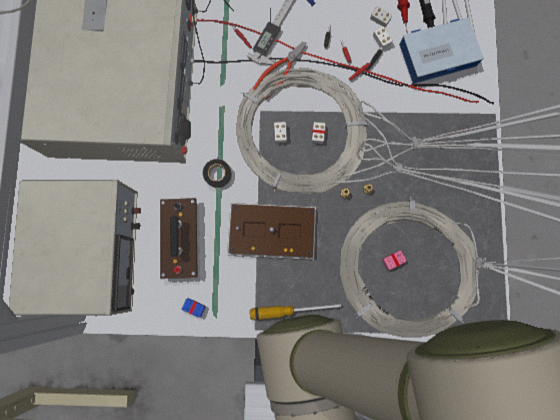

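View pics/scene0.png

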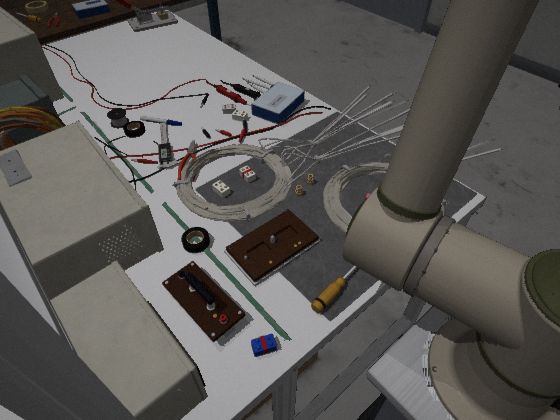

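The top view has candidates for the ref block at white with red band (319,132), blue with red (195,308) and pink (396,260). The white one inside the far coil fits the description, and the plain block is at (280,131). The fixture is at (272,232) with its one-stud nest on the left (+y). The cover is at (179,240) with the red socket nearest the robot.

```bash
cat > h.py <<'E'
from rig import *
import cv2,numpy as np
from scipy.spatial.transform import Rotation as R
def rot(s): w,x,y,z=s["ee_rot"]; return R.from_quat([x,y,z,w]).as_matrix()
def cam(n,s=None):
    m=camera_model(n)
    if n!="wrist": return m,np.array(m["world_from_camera"])
    T=np.eye(4);T[:3,:3]=rot(s);T[:3,3]=s["eef_pos"]
    return m,T@np.array(m["T_tool_cam"])
def ray(c,px,z):
    m,T=c; d=T[:3,:3]@np.array([(px[0]-m["cx"])/m["fx"],-(px[1]-m["cy"])/m["fy"],-1.])
    return T[:3,3]+d*(z-T[2,3])/d[2]
def proj(c,p):
    m,T=c; q=T[:3,:3].T@(np.array(p)-T[:3,3]); return np.array([m["cx"]-m["fx"]*q[0]/q[2],m["cy"]+m["fy"]*q[1]/q[2]])
def blobs(mask,lo,hi,k=3):
    mask=cv2.morphologyEx(mask.astype(np.uint8)*255,cv2.MORPH_CLOSE,np.ones((k,k)))
    cs,_=cv2.findContours(mask,cv2.RETR_EXTERNAL,cv2.CHAIN_APPROX_NONE)
    return [c for c in cs if lo<cv2.contourArea(c)<hi]
def wrect(c,cnt,z):
    P=np.array([ray(c,p,z)[:2] for p in cnt[:,0].astype(float)],np.float32)
    r=cv2.minAreaRect(P); return np.round(r[0],1),np.round(r[1],1),round(r[2],2)
E
python3 - <<'E'
from h import *
for n in("top","scene"):
    im=cv2.imread(f"pics/{n}0.png");h=cv2.cvtColor(im,cv2.COLOR_BGR2HSV);c=cam(n)
    H,S,V=[h[...,i].astype(int) for i in range(3)]
    print(n)
    for b in blobs((H<18)&(S>90)&(V<130)&(V>25),1200,9000,5):
        print(" brown",cv2.boundingRect(b),"z18",wrect(c,b,18),"z30",wrect(c,b,30))
    for b in blobs((V>130)&((S<60)|((H<8)|(H>172))),80,500):
        m=cv2.minAreaRect(b);
        if max(m[1])<32: print(" white",np.round(m[0]),wrect(c,b,19))
    for b in blobs(((H<6)|(H>174))&(S>140)&(V>90),8,400):print(" red",cv2.minAreaRect(b)[0],cv2.contourArea(b))
im=cv2.imread("pics/top0.png")
a=cv2.resize(im[105:160,235:375],None,fx=5.5,fy=5.5,interpolation=cv2.INTER_CUBIC)
b=cv2.resize(im[195:290,150:330],(770,406),interpolation=cv2.INTER_CUBIC)[:290]
cv2.imwrite("pics/crop1.png",np.vstack([a,b]))
E
```

```text
top
 brown (229, 205, 85, 52) z18 (array([459.6, 111.8]), array([173.3, 101.7]), 88.37) z30 (array([458.3, 111.5]), array([171.2, 100.4]), 88.37)
 brown (161, 199, 35, 79) z18 (array([439.1, 307.5]), array([162.4,  72.4]), 3.32) z30 (array([438. , 304.9]), array([160.5,  71.5]), 3.32)
 red (192.60003662109375, 307.3000183105469) 18.5
 red (176.5, 269.0) 23.0
 red (395.01715087890625, 259.53765869140625) 33.0
 red (183.5, 149.5) 14.0
 red (318.5, 131.0) 13.0
 red (442.4141540527344, 93.36051940917969) 32.0
 red (271.07354736328125, 73.45587158203125) 127.0
 red (351.6165771484375, 69.73096466064453) 100.5
 red (346.39044189453125, 54.04108810424805) 36.0
 red (243.03102111816406, 37.97240447998047) 34.0
 red (215.12310791015625, 21.01538848876953) 9.0
 red (403.0, 10.0) 92.0
scene
 brown (163, 261, 82, 79) z18 (array([443.6, 305.3]), array([170.1,  75.8]), 3.4) z30 (array([436.7, 307.7]), array([167.1,  74.4]), 3.4)
 brown (226, 209, 93, 70) z18 (array([460.9, 114.2]), array([178. , 103.7]), 88.42) z30 (array([453.7, 120. ]), array([174.9, 101.9]), 88.42)
 brown (0, 0, 171, 39) z18 (array([1961.6,    6.3]), array([802.8, 394.8]), 47.61) z30 (array([1928.1,   14. ]), array([788.8, 387.9]), 47.61)
 white [ 12. 412.] (array([465.4, 657.5]), array([51. , 15.2]), 26.18)
 white [220. 186.] (array([676.5, 101.2]), array([39.8, 23.8]), 2.31)
 white [281. 168.] (array([633. , -55.7]), array([36.5, 84.2]), 79.7)
 red (263.1000061035156, 342.3000183105469) 30.0
 red (222.5, 316.5) 19.5
 red (183.994873046875, 164.7064971923828) 48.0
 red (224.8965606689453, 131.7586212158203) 8.5
 red (241.25003051757812, 134.25001525878906) 12.5
 red (222.6000213623047, 88.30000305175781) 9.5
```

View pics/crop1.png

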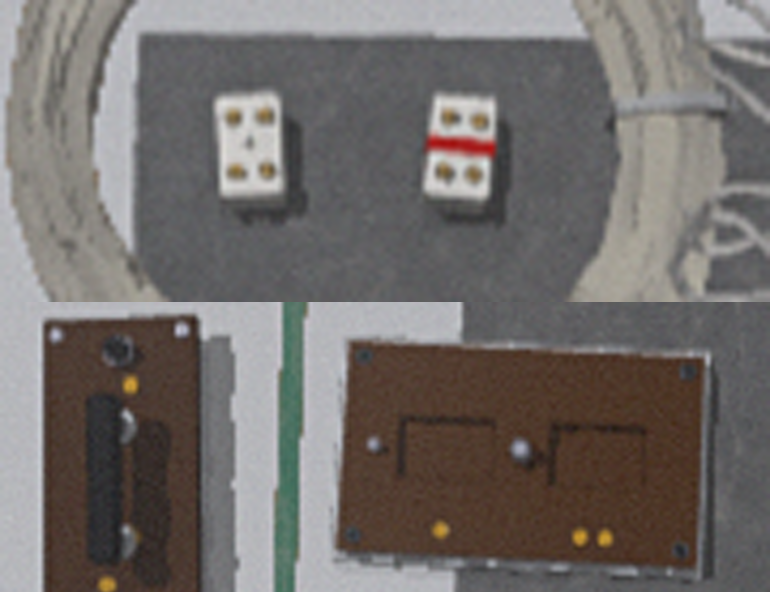

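The crop confirms it: the ref block (red band) is at top-view px (319,131) and the plain block at (280,131). Nest one (one stud, crop (440,530)) is on the left and nest two (two studs, crop (592,537)) is on the right. Next I fly to a view over the fixture.

```bash
A='[0.98,-0.92,0.17,0,0,0,85]'; 
python3 -m crank '[[[0.98,-0.92,0.17,0,0,0,85],[0.98,-0.92,0.17,0,0,0,85],[0.98,-0.92,0.17,0,0,0,85],[0.98,-0.92,0.17,0,0,0,85],[0.98,-0.92,0.17,0,0,0,85],[0.98,-0.92,0.17,0,0,0,85],[0.98,-0.92,0.17,0,0,0,85],[0.98,-0.92,0.17,0,0,0,85]]]' 60
python3 -m crank '[[[0.98,-0.92,0.17,0,0,0,85],[0.98,-0.92,0.17,0,0,0,85],[0.98,-0.92,0.17,0,0,0,85],[0.98,-0.92,0.17,0,0,0,85],[0.98,-0.92,0.17,0,0,0,85],[0.98,-0.92,0.17,0,0,0,85],[0.98,-0.92,0.17,0,0,0,85],[0.98,-0.92,0.17,0,0,0,85]]]'
python3 -m crank '[[[0.98,-0.92,0.17,0,0,0,85],[0.98,-0.92,0.17,0,0,0,85],[0.98,-0.92,0.17,0,0,0,85],[0,0,0,0,0,0.78,85],[0,0,0,0,0,0.78,85],[0,0,0,0,0,0.78,85],[0,0,0,0,0,0.76,85],[0,0,0,0,0,0,85]]]'
python3 - <<'E'
from h import *
s=sense();im=capture("wrist");cv2.imwrite("pics/w1.png",im)
import json;json.dump({k:np.array(v).tolist() for k,v in s.items()},open("pics/w1.json","w"))
print(s["eef_pos"],s["ee_rot"],s["joints"],s["time_s"])
h=cv2.cvtColor(im,cv2.COLOR_BGR2HSV);c=cam("wrist",s);H,S,V=[h[...,i].astype(int) for i in range(3)]
for b in blobs((H<18)&(S>90)&(V<130)&(V>25),3000,90000,5): print("brown",cv2.boundingRect(b),wrect(c,b,18))
E
```

```text
time_s: 0.9
eef_pos: [321.1, -226.0, 197.0]
ee_rot: [-0.0, 0.977, 0.215, -0.0]
force: [0.4, -0.8, 0.4]
grip_width: 0.993
grip_force: 0.0
time_s: 1.7
eef_pos: [421.9, 23.3, 163.0]
ee_rot: [-0.0, 0.977, 0.215, -0.0]
force: [1.4, -1.0, 0.1]
grip_width: 0.993
grip_force: 0.0
time_s: 2.5
eef_pos: [459.3, 115.4, 150.3]
ee_rot: [-0.0, 1.0, -0.0, -0.0]
force: [-0.2, 0.4, 0.6]
grip_width: 0.997
grip_force: 0.0
[459.28976648 115.3841062  150.31189067] [-8.34771648e-06  9.99999857e-01 -4.31741467e-04 -3.16177745e-04] [-2.00338576e-03  2.85849721e-01  1.76085316e+00  1.76587399e-05
  1.09552215e+00  1.56964834e+00] 2.5
brown (0, 144, 101, 169) (array([427.5, 313.2]), array([146.4,  77.5]), 3.87)
brown (211, 127, 184, 126) (array([463.1,  96.4]), array([140.9, 102.2]), 88.38)
```

View pics/w1.png

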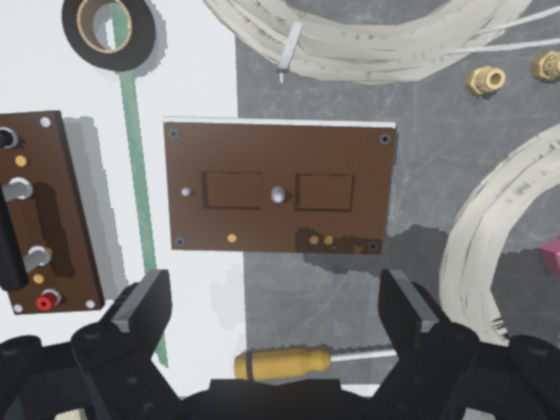

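The wrist view shows the fixture with pin tip at (279,192), anti-turn pin at (186,190), nest one at (233,190) and nest two at (325,193). The plate corners are at about (165,122), (396,128), (382,254) and (172,250).

```bash
python3 - <<'E'
from h import *
import json
s=json.load(open("pics/w1.json"));c=cam("wrist",s);im=cv2.imread("pics/w1.png")
h=cv2.cvtColor(im,cv2.COLOR_BGR2HSV);H,S,V=[h[...,i].astype(int) for i in range(3)]
m=((H<20)&(S>70)&(V<140));m[:,:150]=0;m[:105]=0;m[265:]=0
for b in blobs(m,10000,90000,15):
    print("plate",cv2.boundingRect(b),wrect(c,b,18)); 
g=cv2.cvtColor(im,cv2.COLOR_BGR2GRAY)
for n,px,z in(("corner",(165,122),18),("corner",(396,128),18),("corner",(382,254),18),("corner",(172,250),18),("pin",(279,192),36),("anti",(186,190),26),("n1",(204,171),18),("n1",(262,171),18),("n2",(296,174),18),("n2",(353,174),18)):
    print(n,ray(c,px,z).round(1))
# bright pin tips
for (x0,y0,w,z) in((279,192,14,36),(186,190,9,26)):
    p=(S[y0-w:y0+w,x0-w:x0+w]<70)&(V[y0-w:y0+w,x0-w:x0+w]>110); ys,xs=np.nonzero(p)
    print("tip",xs.mean()+x0-w,ys.mean()+y0-w,len(xs),ray(c,(xs.mean()+x0-w,ys.mean()+y0-w),z).round(1))
ct=cam("top")
for px in((280.1,131.4),(318.8,131.5)):print("block",ray(ct,px,20).round(1))
cv2.imwrite("pics/crop2.png",cv2.resize(im[115:260,155:405],(800,464),interpolation=cv2.INTER_CUBIC))
E
```

```text
plate (187, 126, 208, 128) (array([463. , 105.6]), array([160.3, 102.9]), 88.58)
corner [517.5 198.6  18. ]
corner [512.9  23.5  18. ]
corner [408.8  25.2  18. ]
corner [412.6 202.2  18. ]
pin [467.5 112.5  36. ]
anti [466.6 184.6  26. ]
n1 [480.  171.3  18. ]
n1 [479.9 125.7  18. ]
n2 [477.5  98.9  18. ]
n2 [477.4  54.   18. ]
tip 276.92452830188677 194.72327044025158 159 [465.4 114.1  36. ]
tip 184.8108108108108 191.36486486486487 74 [465.5 185.6  26. ]
block [673.6  98.9  20. ]
block [675.   15.4  20. ]
```

View pics/crop2.png

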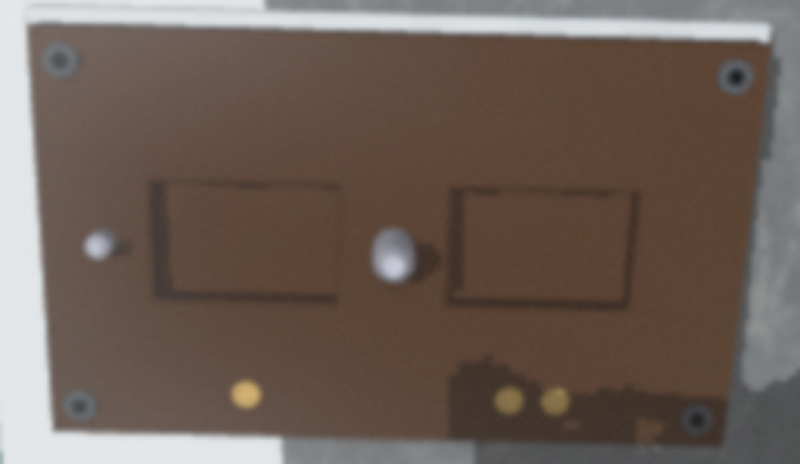

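```bash

python3 -m crank '[[[1,0.5,0.15,0,0,0,85],[1,0.5,0.15,0,0,0,85],[1,0.5,0.15,0,0,0,85],[1,0.5,0.15,0,0,0,85],[1,0.5,0.15,0,0,0,85],[1,0.5,0.15,0,0,0,85],[1,0.5,0.15,0,0,0,85],[1,0.5,0.15,0,0,0,85]]]'
python3 - <<'E'
from h import *
capture("wrist");s=sense();im=capture("wrist");cv2.imwrite("pics/w2.png",im)
print(s["eef_pos"].round(1),np.round(s["ee_rot"],4))
h=cv2.cvtColor(im,cv2.COLOR_BGR2HSV);c=cam("wrist",s);H,S,V=[h[...,i].astype(int) for i in range(3)]
for b in blobs((V>165)&(S<40),300,12000,9):
    print("white",cv2.boundingRect(b),cv2.contourArea(b),wrect(c,b,19))
for b in blobs(((H<6)|(H>174))&(S>130)&(V>90),60,2000): print("red",cv2.boundingRect(b),wrect(c,b,19))
E
```

```text
time_s: 3.35
eef_pos: [660.3, 14.7, 120.1]
ee_rot: [-0.0, 1.0, 0.001, -0.0]
force: [-0.5, 0.1, 0.1]
grip_width: 0.992
grip_force: 0.0
[662.5  12.5 119. ] [3.e-04 1.e+00 6.e-04 2.e-04]
white (155, 362, 110, 9) 334.5 (array([526.4,  66.5]), array([90.2,  5. ]), 87.57)
white (249, 189, 37, 25) 741.0 (array([667.5,  18.7]), array([25.5, 16.6]), 85.14)
white (127, 155, 45, 60) 2022.5 (array([679.3, 100.7]), array([41.8, 25.8]), 4.39)
white (251, 154, 38, 28) 869.5 (array([691.9,  16.6]), array([25.5, 17.7]), 85.18)
red (250, 181, 37, 10) (array([679.4,  17.4]), array([25.6,  5.1]), 85.55)
red (119, 2, 18, 13) (array([790.5, 103.4]), array([ 3.6, 12.3]), 22.98)
red (41, 0, 22, 33) (array([786.6, 150.6]), array([ 6.1, 22.5]), 60.93)
```

View pics/w2.png

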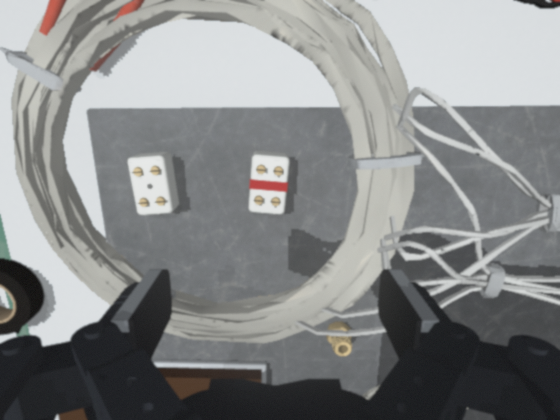

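The wrist view shows the plain block at (150,185) and the ref block with red band at (269,184), with the coil wall about 50 mm to the right of the ref block. I'll use an opening of 44 mm for clearance.

```bash

python3 -m crank '[[[0.31,-0.09,0.6,0,0,0,44],[0.31,-0.09,0.6,0,0,0,44],[0,0,0.6,0,0,0.61,44],[0,0,0.6,0,0,0,44],[0,0,0.5,0,0,0,44],[0,0,0.4,0,0,0,44],[0,0,0.3,0,0,0,44],[0,0,0,0,0,0,44]]]'
python3 -c "
from h import *
im=capture('wrist');cv2.imwrite('pics/w3.png',im[140:]);s=sense();print(s['eef_pos'],s['ee_rot'])"
```

```text
time_s: 4.25
eef_pos: [674.5, 19.8, 29.5]
ee_rot: [-0.0, 0.999, -0.042, -0.001]
force: [-0.1, 0.4, 0.7]
grip_width: 0.514
grip_force: 0.0
[674.91766437  19.81189396  30.43553074] [-1.05734587e-05  9.99103392e-01 -4.23367223e-02 -1.17189672e-04]
```

View pics/w3.png

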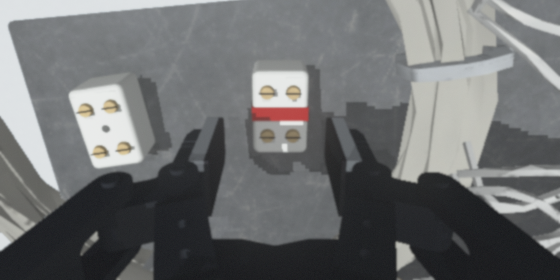

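The fingers straddle the ref block. Its red band is centred at (280,254) in full-frame pixels, and the coil is clear on the right.

```bash
python3 - <<'E'
from h import *
s=sense();im=capture("wrist");c=cam("wrist",s)
h=cv2.cvtColor(im,cv2.COLOR_BGR2HSV);H,S,V=[h[...,i].astype(int) for i in range(3)]
print(s["eef_pos"])
for b in blobs(((H<6)|(H>174))&(S>120)&(V>60),60,4000): print("red",cv2.boundingRect(b),wrect(c,b,19))
for px in((252,201),(308,201),(253,292),(307,292)):print(ray(c,px,19).round(1))
E
```

```text
[674.91766437  19.81189396  30.43553074]
red (252, 248, 56, 13) (array([678.9,  17.5]), array([26.2,  6.2]), 85.14)
red (0, 85, 22, 23) (array([759., 123.]), array([ 3.1, 13.8]), 37.02)
red (29, 0, 35, 22) (array([791.2, 100.6]), array([ 4.7, 16.4]), 17.61)
[706.1  27.9  19. ]
[703.9   2.6  19. ]
[659.8  32.2  19. ]
[657.5   5.7  19. ]
```

```bash

python3 -m crank '[[[0.08,0.04,0.3,0,0,0,44],[0.08,0.04,0.3,0,0,0,44],[0,0,0.3,0,0,0,44],[0,0,0,0,0,0,20],[0,0,0,0,0,0,20],[0,0,0,0,0,0,20],[0,0,0,0,0,0,20],[0,0,-0.4,0,0,0,20]]]' 50
python3 -c "
from h import *
im=capture('wrist');cv2.imwrite('pics/w4.png',im[140:]);s=sense();print(s['eef_pos'],s['ee_rot'])"
```

```text
time_s: 5.15
eef_pos: [678.1, 17.6, 17.3]
ee_rot: [-0.0, 0.999, -0.043, -0.001]
force: [0.4, 0.3, -0.2]
grip_width: 0.283
grip_force: 52.3
[679.41187518  17.45287721  20.17535809] [ 1.04185563e-04  9.99094536e-01 -4.25350738e-02  9.30374954e-04]
```

View pics/w4.png

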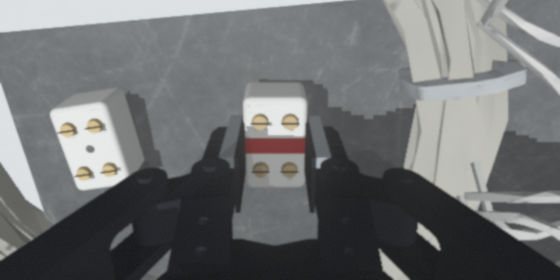

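The ref block is held (opening about 24 mm, grip 52 N, band centred between the pads). Now I lift, carry it over nest one and turn.

```bash

python3 -m crank '[[[0,0,-1,0,0,0,20],[0,0,-1,0,0,0,20],[-1,-0.5,-1,0,0,0,20],[-1,-0.5,0,0,0,0,20],[-1,-0.5,0,0,0,0,20],[-1,-0.5,0,0,0,0,20],[-1,-0.5,0,0,0,0,20],[-1,-0.5,0,0,0,0,20]]]'
python3 -m crank '[[[-1,-0.5,0,0,0,0,20],[-1,-0.5,0,0,0,0,20],[-1,-0.5,0,0,0,0,20],[0,0,0,0,0,-0.98,20],[0,0,0,0,0,-0.98,20],[0,0,0,0,0,-0.98,20],[0,0,0,0,0,-0.98,20],[0,0,0,0,0,-0.98,20]]]'
python3 -m crank '[[[0,0,0,0,0,-0.98,20],[0,0,0,0,0,-0.98,20],[0,0,0,0,0,-0.98,20],[0,0,0,0,0,-0.98,20],[0,0,0,0,0,-0.98,20],[0,0,0,0,0,-0.98,20],[0,0,0,0,0,-0.89,20],[0,0,0,0,0,0,20]]]'
cat > look.py <<'E'
from h import *
import sys
n=sys.argv[1]; zt=float(sys.argv[2]) # block top above TCP
capture("wrist");s=sense();im=capture("wrist");cv2.imwrite(f"pics/{n}.png",im);c=cam("wrist",s);p=s["eef_pos"];Rm=rot(s)
print("tcp",p.round(1),"yaw",np.degrees(np.arctan2(Rm[1,0],Rm[0,0])).round(2),"grip",s["grip_force"].round(1),s["grip_width"].round(3),"F",s["force"].round(1),s["time_s"])
h=cv2.cvtColor(im,cv2.COLOR_BGR2HSV);H,S,V=[h[...,i].astype(int) for i in range(3)]
for b in blobs((H<20)&(S>80)&(V<140)&(V>20),4000,90000,7):
    print("brown",cv2.boundingRect(b),wrect(c,b,18)); q=cv2.approxPolyDP(b,12,True)[:,0]
    print("  corners",[(tuple(x.tolist()),ray(c,x,18)[:2].round(1).tolist()) for x in q])
for b in blobs(((H<6)|(H>174))&(S>120)&(V>50),60,4000):
    r=wrect(c,b,p[2]+zt); d=np.r_[r[0],p[2]]-p; print("red",cv2.boundingRect(b),r,"tool xy",(Rm.T@d)[:2].round(1))
for b in blobs((abs(H-22)<9)&(S>100)&(V>120),25,400,1):
    x,y,w,hh=cv2.boundingRect(b);print("brass",(x+w/2,y+hh/2),cv2.contourArea(b),ray(c,(x+w/2,y+hh/2),19)[:2].round(1))
E
python3 look.py w5 11
```

```text
time_s: 6.0
eef_pos: [535.0, 105.5, 93.9]
ee_rot: [-0.0, 0.999, -0.043, 0.001]
force: [0.5, 0.1, -0.9]
grip_width: 0.288
grip_force: 52.4
time_s: 6.8
eef_pos: [464.5, 148.8, 93.8]
ee_rot: [0.0, 0.955, 0.298, 0.001]
force: [0.1, -0.3, -0.4]
grip_width: 0.287
grip_force: 52.4
time_s: 7.6
eef_pos: [464.5, 148.8, 93.7]
ee_rot: [0.0, 0.716, 0.698, 0.001]
force: [-0.4, -0.2, -0.3]
grip_width: 0.286
grip_force: 52.4Traceback (most recent call last):
  File "look.py", line 5, in <module>
    print("tcp",p.round(1),"yaw",np.degrees(np.arctan2(Rm[1,0],Rm[0,0])).round(2),"grip",s["grip_force"].round(1),s["grip_width"].round(3),"F",s["force"].round(1),s["time_s"])
                                                                                         ^^^^^^^^^^^^^^^^^^^^^
AttributeError: 'float' object has no attribute 'round'
```

View pics/w5.png

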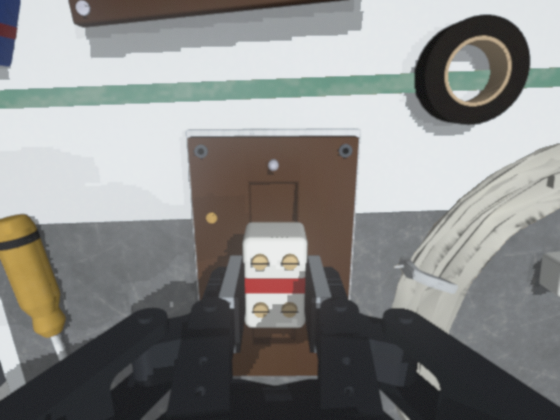

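The ref block is held over the fixture. The plate's far corners are at (188,137) and (359,136), the screws at (201,151) and (345,151), the anti-turn pin at (273,165) and the nest-one far edge at row 183, columns 251–296.

```bash
sed -i 's/s\["grip_force"\].round(1),s\["grip_width"\].round(3)/s["grip_force"],s["grip_width"]/' look.py
cat >> look.py <<'E'
import json
for a in json.loads(sys.argv[3]) if len(sys.argv)>3 else []:
    w=ray(c,a[:2],a[2]); print("pt",a,w[:2].round(1),"tool",(Rm.T@(w-p))[:2].round(1))
E
python3 look.py w6 11 '[[188,137,18],[359,136,18],[201,151,18],[345,151,18],[273,165,26],[251,183,18],[296,183,18],[275,286,104.5]]'
```

```text
tcp [464.3 148.8  93.4] yaw 88.31 grip 52.400742173194885 0.2890311097944124 F [ 0.  -0.4 -0.1] 7.75
brown (199, 138, 159, 155) (array([464.2, 148. ]), array([105.6, 101.9]), 88.28)
  corners [((357, 139), [516.6, 198.6]), ((314, 138), [490.4, 200.0]), ((274, 156), [465.7, 189.8]), ((276, 172), [466.7, 179.7]), ((261, 155), [457.7, 190.6]), ((229, 173), [437.2, 180.0]), ((200, 276), [412.6, 109.2]), ((232, 227), [436.8, 144.1]), ((298, 214), [480.1, 151.7]), ((347, 292), [513.5, 93.7])]
red (245, 279, 59, 14) (array([464.4, 148.7]), array([ 6.1, 24.4]), 88.22) tool xy [-0.1  0.1]
red (0, 24, 11, 12) (array([376.2, 248.4]), array([3.1, 3.3]), 75.66) tool xy [ 97. -91.]
brass (212.0, 218.5) 81.0 [424.4 150.7]
pt [188, 137, 18] [413.8 202.9] tool [ 52.6 -52.1]
pt [359, 136, 18] [517.7 200.4] tool [53.2 51.8]
pt [201, 151, 18] [421.  194.2] tool [ 44.1 -44.7]
pt [345, 151, 18] [509.5 191.5] tool [44.1 43.8]
pt [273, 165, 26] [465.  185.6] tool [36.9 -0.5]
pt [251, 183, 18] [450.7 173.2] tool [ 24.  -14.4]
pt [296, 183, 18] [479.1 172.3] tool [24. 14.]
pt [275, 286, 104.5] [464.8 148.5] tool [-0.2  0.5]
```

```bash

python3 -m crank '[[[0.06,0,0.5,0,0,0,20],[0,0,0.5,0,0,0,20],[0,0,0.5,0,0,0,20],[0,0,0.5,0,0,0,20],[0,0,0.4,0,0,0,20],[0,0,0.2,0,0,0,20],[0,0,0.1,0,0,0,20],[0,0,0.1,0,0,0,20]]]'
python3 -m crank '[[[0,0,0.05,0,0,0,20],[0,0,0.05,0,0,0,20],[0,0,0.05,0,0,0,20],[0,0,0.03,0,0,0,20],[0,0,0,0,0,0,20],[0,0,0,0,0,0,20],[0,0,0,0,0,0,20],[0,0,0,0,0,0,20]]]'
python3 look.py w7 11
```

```text
time_s: 8.6
eef_pos: [464.5, 150.3, 23.1]
ee_rot: [0.0, 0.716, 0.698, 0.0]
force: [0.4, 0.0, 0.3]
grip_width: 0.279
grip_force: 52.4
time_s: 9.4
eef_pos: [464.2, 150.3, 18.6]
ee_rot: [0.0, 0.716, 0.698, 0.0]
force: [-0.1, -0.6, -0.5]
grip_width: 0.288
grip_force: 52.4
tcp [464.3 150.2  18.6] yaw 88.48 grip 52.401219606399536 0.2881862152484763 F [ 1.  -0.2 -0.5] 9.45
brown (160, 158, 240, 160) (array([464.5, 164.5]), array([ 74.8, 103.7]), 88.45)
  corners [((399, 161), [516.8, 199.3]), ((330, 161), [488.6, 200.0]), ((281, 188), [468.3, 189.2]), ((273, 215), [464.7, 177.5]), ((264, 186), [461.3, 190.3]), ((195, 192), [432.3, 188.5]), ((160, 277), [412.9, 149.4]), ((170, 316), [415.1, 129.1]), ((234, 252), [447.0, 160.8]), ((237, 227), [449.0, 172.4]), ((309, 222), [480.1, 173.9]), ((312, 250), [481.4, 160.8]), ((381, 317), [513.9, 125.8])]
red (245, 279, 59, 14) (array([464.3, 150.2]), array([ 6.1, 24.4]), 88.41) tool xy [-0.  0.]
brass (183.5, 275.0) 185.0 [423.9 150.7]
```

```bash

python3 -m crank '[[[0,0,0.04,0,0,0,20],[0,0,0,0,0,0,20],[0,0,0,0,0,0,44],[0,0,0,0,0,0,44],[0,0,0,0,0,0,44],[0,0,-0.4,0,0,0,44],[0,0,-1,0,0,0,44],[0,0,-1,0,0,0,44]]]'
python3 look.py w8 99 '[[274,208,29]]' | grep -v brown
python3 -m crank '[[[0,0,-0.6,0,0,0,44],[-0.19,0.96,0,0,0,0,44],[-0.19,0.96,0,0,0,0,44],[-0.19,0.96,0,0,0,0,44],[-0.19,0.96,0,0,0,0,44],[-0.19,0.96,0,0,0,0,44],[-0.19,0.96,0,0,0,0,44],[-0.19,0.96,0,0,0,0,44]]]'
python3 -m crank '[[[-0.19,0.96,0,0,0,0,44],[-0.19,0.96,0,0,0,0,44],[0,0,0.1,0,0,0.96,44],[0,0,0.2,0,0,0.96,44],[0,0,0.2,0,0,0.96,44],[0,0,0.2,0,0,0.96,44],[0,0,0.2,0,0,0.96,44],[0,0,0.2,0,0,0.96,44]]]'
python3 -m crank '[[[0,0,0.2,0,0,0.96,44],[0,0,0.2,0,0,0.96,44],[0,0,0.2,0,0,0.96,44],[0,0,0.2,0,0,0.96,44],[0,0,0.2,0,0,0.86,44],[0,0,0.2,0,0,0,44],[0,0,0,0,0,0,44],[0,0,0,0,0,0,44]]]'
python3 - <<'E'
from h import *
s=sense();im=capture("wrist");cv2.imwrite("pics/w9.png",im);c=cam("wrist",s);p=s["eef_pos"];Rm=rot(s);print(p,np.degrees(np.arctan2(Rm[1,0],Rm[0,0])),s["time_s"])
h=cv2.cvtColor(im,cv2.COLOR_BGR2HSV);H,S,V=[h[...,i].astype(int) for i in range(3)]
for b in blobs((V>150)&(S<60),300,20000,5):
    r=wrect(c,b,19);d=np.r_[r[0],p[2]]-p;print("white",cv2.boundingRect(b),r,(Rm.T@d)[:2].round(1))
for b in blobs((abs(H-20)<10)&(S>70)&(V>90),25,600,3):
    x,y,w,hh=cv2.boundingRect(b);q=ray(c,(x+w/2,y+hh/2),22);print("screw",(x+w/2,y+hh/2),q[:2].round(1),(Rm.T@(q-p))[:2].round(1))
E
```

```text
time_s: 10.3
eef_pos: [464.0, 150.2, 78.7]
ee_rot: [-0.0, 0.716, 0.698, -0.0]
force: [0.7, 0.8, -0.3]
grip_width: 0.513
grip_force: 0.0
tcp [466.1 150.5  82.6] yaw 88.49 grip 0.0 0.5140775069769895 F [2.6 1.4 4.7] 10.35
  corners [((356, 143), [515.7, 199.4]), ((326, 144), [498.2, 199.3]), ((311, 177), [489.5, 180.0]), ((216, 193), [432.1, 171.8]), ((191, 266), [412.4, 123.8]), ((225, 262), [434.5, 126.0]), ((215, 377), [421.3, 36.2]), ((337, 375), [508.6, 35.0]), ((324, 267), [498.1, 120.5]), ((349, 266), [514.3, 120.7])]
red (248, 225, 47, 11) (array([466.8, 208.1]), array([1.4, 6.2]), 88.32) tool xy [57.6 -0.8]
brass (7.5, 235.0) 244.0 [301.1 148.9]
brass (206.0, 226.5) 94.0 [424.5 150.8]
pt [274, 208, 29] [466.9 164.6] tool [14.1  0.1]
time_s: 11.2
eef_pos: [632.0, 112.3, 92.2]
ee_rot: [-0.0, 0.716, 0.698, -0.0]
force: [-0.3, 0.2, 0.8]
grip_width: 0.518
grip_force: 0.0
time_s: 12.0
eef_pos: [678.7, 101.8, 64.4]
ee_rot: [-0.0, 0.933, 0.359, -0.0]
force: [0.6, 0.4, 0.1]
grip_width: 0.52
grip_force: 0.0
time_s: 12.8
eef_pos: [679.0, 101.8, 35.0]
ee_rot: [-0.0, 0.999, 0.043, -0.0]
force: [0.2, -0.1, 1.0]
grip_width: 0.519
grip_force: 0.0
[678.95348009 101.75973131  34.98943817] 4.9312197571112355 12.8
white (117, 382, 37, 38) (array([581.5, 167.9]), array([16.7, 34.4]), 59.0) [-91.4 -74.3]
white (502, 255, 58, 138) (array([647.6, -35.3]), array([84.7, 29.8]), 17.96) [-43.  133.9]
white (251, 210, 55, 85) (array([681.4, 100.8]), array([44.6, 26. ]), 4.28) [2.4 1.2]
```

```bash

python3 -m crank '[[[0.04,0.05,0.4,0,0,0.08,44],[0,0,0.4,0,0,0,44],[0,0,0.28,0,0,0,44],[0,0,0,0,0,0,20],[0,0,0,0,0,0,20],[0,0,0,0,0,0,20],[0,0,0,0,0,0,20],[0,0,-0.4,0,0,0,20]]]' 50
python3 -m crank '[[[0,0,-1,0,0,0,20],[0,0,-1,0,0,0,20],[-0.97,0.03,-1,0,0,0,20],[-0.97,0.03,0,0,0,0,20],[-0.97,0.03,0,0,0,0,20],[-0.97,0.03,0,0,0,0,20],[-0.97,0.04,0,0,0,0,20],[-0.97,0.04,0,0,0,0,20]]]'
python3 -m crank '[[[-0.97,0.04,0,0,0,0,20],[-0.97,0.04,0,0,0,0,20],[-0.98,0.04,0,0,0,0,20],[0,0,0,0,0,-0.96,20],[0,0,0,0,0,-0.96,20],[0,0,0,0,0,-0.96,20],[0,0,0,0,0,-0.96,20],[0,0,0,0,0,-0.96,20]]]'
python3 -m crank '[[[0,0,0,0,0,-0.96,20],[0,0,0,0,0,-0.96,20],[0,0,0,0,0,-0.96,20],[0,0,0,0,0,-0.96,20],[0,0,0,0,0,-0.96,20],[0,0,0,0,0,-0.9,20],[0,0,0,0,0,0,20],[0,0,0,0,0,0,20]]]'
python3 look.py w10 11
```

```text
time_s: 13.65
eef_pos: [679.4, 100.6, 17.3]
ee_rot: [-0.0, 0.999, 0.036, -0.001]
force: [-0.1, 0.3, -1.3]
grip_width: 0.285
grip_force: 52.5
time_s: 14.45
eef_pos: [534.6, 85.0, 94.1]
ee_rot: [0.0, 0.999, 0.036, 0.001]
force: [0.8, 0.1, -0.3]
grip_width: 0.286
grip_force: 52.6
time_s: 15.25
eef_pos: [463.1, 76.8, 94.0]
ee_rot: [0.0, 0.931, 0.365, 0.001]
force: [-0.3, -0.0, -1.0]
grip_width: 0.286
grip_force: 52.6
time_s: 16.05
eef_pos: [463.0, 76.8, 93.6]
ee_rot: [0.0, 0.72, 0.694, 0.0]
force: [0.1, -1.0, -0.4]
grip_width: 0.285
grip_force: 52.6
tcp [462.9  76.8  93.5] yaw 87.98 grip 52.58605241775513 0.2879092352223978 F [ 0.8 -0.6 -0.4] 16.1
brown (189, 5, 175, 283) (array([463.3, 113.8]), array([174.1, 102.4]), 88.23)
  corners [((238, 6), [447.7, 201.0]), ((189, 140), [413.2, 129.4]), ((199, 276), [410.3, 37.4]), ((248, 223), [446.0, 74.6]), ((298, 219), [478.7, 76.2]), ((347, 287), [511.8, 25.2]), ((363, 5), [516.4, 199.1])]
red (248, 93, 50, 12) (array([465.2, 151.6]), array([ 3.8, 17.6]), 87.97) tool xy [74.9 -0.4]
brass (212.0, 230.0) 91.5 [422.3  70.9]
brass (211.0, 213.0) 94.0 [422.7  82.6]
brass (4.5, 115.5) 66.5 [305.5 147.7]
brass (203.5, 102.0) 111.0 [424.2 151.2]
```

View pics/w10.png

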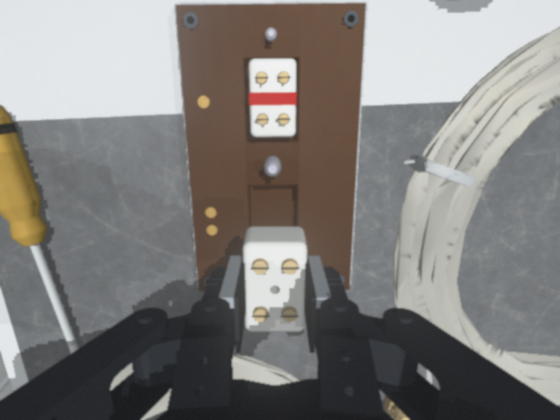

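The ref block is seated in nest one, with its band at (273,98). The plain block is in hand over nest two, with its screw rows centred at row 291, about 2 mm back in the fingers. The pocket's far edge is at row 186, so I shift +1.4 mm and lower.

```bash

python3 -m crank '[[[0.05,-0.02,0.5,0,0,-0.04,20],[0,0,0.5,0,0,0,20],[0,0,0.5,0,0,0,20],[0,0,0.5,0,0,0,20],[0,0,0.4,0,0,0,20],[0,0,0.2,0,0,0,20],[0,0,0.1,0,0,0,20],[0,0,0.1,0,0,0,20]]]'
python3 -m crank '[[[0,0,0.05,0,0,0,20],[0,0,0.05,0,0,0,20],[0,0,0.05,0,0,0,20],[0,0,0.03,0,0,0,20],[0,0,0.03,0,0,0,20],[0,0,0,0,0,0,20],[0,0,0,0,0,0,20],[0,0,0,0,0,0,20]]]'
python3 look.py w11 11|head -1
```

```text
time_s: 16.95
eef_pos: [462.6, 78.0, 23.2]
ee_rot: [0.0, 0.717, 0.698, 0.0]
force: [-0.6, -0.9, -0.3]
grip_width: 0.287
grip_force: 52.6
time_s: 17.75
eef_pos: [462.4, 78.0, 18.1]
ee_rot: [0.0, 0.716, 0.698, 0.0]
force: [-1.6, 0.7, 6.5]
grip_width: 0.287
grip_force: 56.0
tcp [462.4  78.   18.1] yaw 88.48 grip 56.01268489057475 0.2864726170011835 F [-2.3 -0.8  5.3] 17.8
```

```bash

python3 -m crank '[[[0,0,0,0,0,0,44],[0,0,0,0,0,0,44],[0,0,0,0,0,0,44],[0,0,-0.5,0,0,0,44],[0,0,-1,0,0,0,44],[0,0,-1,0,0,0,44],[0,0,-1,0,0,0,44],[0,0,-1,0,0,0,44]]]'
python3 -m crank '[[[0.5,-0.07,-0.5,0,0,0,44],[1,-0.14,0,0,0,0,44],[1,-0.14,0,0,0,0,44],[1,-0.14,0,0,0,0,44],[1,-0.14,0,0,0,0,44],[1,-0.14,0,0,0,0,44],[1,-0.14,0,0,0,0,44],[1,-0.14,0,0,0,0,44]]]'
python3 -m crank '[[[1,-0.14,0,0,0,0,44],[0.6,-0.06,0,0,0,0,44],[0,0,0,0,0,-0.99,44],[0,0,0,0,0,-0.99,44],[0,0,0,0,0,-0.99,44],[0,0,0,0,0,-0.99,44],[0,0,0,0,0,-0.99,44],[0,0,0,0,0,-0.99,44]]]'
python3 -m crank '[[[0,0,0,0,0,-0.99,44],[0,0,0,0,0,-0.99,44],[0,0,0,0,0,-0.99,44],[0,0,0,0,0,-0.99,44],[0,0,0,0,0,-0.99,44],[0,0,0,0,0,-0.99,44],[0,0,0,0,0,0,44],[0,0,0,0,0,0,44]]]'
python3 - <<'E'
from h import *
capture("wrist");s=sense();im=capture("wrist");cv2.imwrite("pics/w12.png",im);c=cam("wrist",s);p=s["eef_pos"];Rm=rot(s);print(p,np.degrees(np.arctan2(Rm[1,0],Rm[0,0])),s["time_s"])
h=cv2.cvtColor(im,cv2.COLOR_BGR2HSV);H,S,V=[h[...,i].astype(int) for i in range(3)]
g=im.copy()
for b in blobs((H<20)&(S>80)&(V<140)&(V>20),1500,90000,7):
    r=wrect(c,b,30);print("brown",cv2.boundingRect(b),r,"tool",(Rm.T@(np.r_[r[0],p[2]]-p))[:2].round(1))
m=(V<45)&(S<110);m[300:]=0
for b in blobs(m,300,20000,3):
    r=wrect(c,b,70);print("dark",cv2.boundingRect(b),r,"tool",(Rm.T@(np.r_[r[0],p[2]]-p))[:2].round(1))
t=capture("top");h=cv2.cvtColor(t,cv2.COLOR_BGR2HSV);H,S,V=[h[...,i].astype(int) for i in range(3)];cv2.imwrite("pics/top1.png",t)
cv2.imwrite("pics/v12.png",np.hstack([cv2.resize(im,(480,360)),cv2.resize(t[190:280,215:330],(320,250),interpolation=cv2.INTER_CUBIC)]) if 0 else im)
E
```

```text
time_s: 18.65
eef_pos: [462.2, 78.1, 131.3]
ee_rot: [-0.0, 0.716, 0.698, -0.0]
force: [-0.3, 0.7, -0.1]
grip_width: 0.515
grip_force: 0.0
time_s: 19.45
eef_pos: [440.8, 267.2, 142.7]
ee_rot: [-0.0, 0.716, 0.698, -0.0]
force: [0.2, -0.7, -0.3]
grip_width: 0.517
grip_force: 0.0
time_s: 20.25
eef_pos: [437.2, 306.0, 142.7]
ee_rot: [-0.0, 0.372, 0.928, -0.0]
force: [0.1, -0.1, 0.4]
grip_width: 0.52
grip_force: 0.0
time_s: 21.05
eef_pos: [437.2, 306.1, 142.7]
ee_rot: [-0.0, -0.029, 1.0, -0.0]
force: [-0.9, -0.4, 0.3]
grip_width: 0.517
grip_force: 0.0
[437.17073321 306.16023261 142.739896  ] -176.68214748746763 21.1
brown (0, 148, 131, 132) (array([459.7, 145. ]), array([103.6, 100.1]), 87.5) tool [ -13.2 -162.2]
dark (401, 72, 87, 187) (array([400.2, 405.4]), array([116.1,  38.6]), 1.17) tool [ 31.2 101.2]
```

View pics/w12.png

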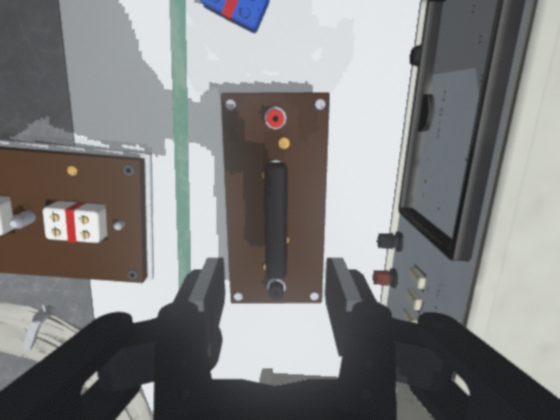

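That was my 11th picture, one past the limit of 10, so I'll work from numbers only from here. It shows the cover plate with corners (222,94), (329,93), (322,302) and (230,304), the handle from (275,163) to (276,275), and the red socket at (275,118), nearest the robot.

```bash
python3 look.py w13 11 '[[222,94,30],[329,93,30],[322,302,30],[230,304,30],[275.5,165,70],[276,275,70],[265,220,70],[287,220,70],[231,104,30],[320,104,30],[315,296,30],[238,297,30]]' | grep -v -e brass -e corners
python3 - <<'E'
from h import *
im=cv2.imread("pics/w13.png");g=cv2.cvtColor(im,cv2.COLOR_BGR2GRAY)
for r in (185,210,235):print(r,g[r,255:297].tolist())
print(g[150:180,275].tolist())
E
```

```text
tcp [437.1 306.3 142.8] yaw -176.58 grip 0.0 0.5157275971459071 F [-0.5  0.5 -0.3] 21.25
brown (0, 148, 133, 132) (array([463.7, 137.8]), array([110. , 104.6]), 88.44)
red (66, 202, 16, 41) (array([414.4, 224.8]), array([ 5.4, 18.2]), 77.64) tool xy [ 27.6 -80. ]
red (267, 110, 17, 17) (array([369.9, 302.6]), array([5.8, 5.6]), 49.0) tool xy [67.3  0.4]
red (223, 0, 14, 19) (array([335. , 285.3]), array([2.8, 5.8]), 70.18) tool xy [103.2 -14.8]
pt [222, 94, 30] [362.4 265.9] tool [ 77.  -35.8]
pt [329, 93, 30] [357.4 339.3] tool [77.6 37.7]
pt [322, 302, 30] [520.5 350.6] tool [-85.8  39.3]
pt [230, 304, 30] [526.8 275.2] tool [-87.7 -36.4]
pt [275.5, 165, 70] [402.2 305.1] tool [34.9  0.9]
pt [276, 275, 70] [477.1 309.9] tool [-40.1   1.3]
pt [265, 220, 70] [438.3 300.5] tool [-0.8 -5.8]
pt [287, 220, 70] [437.4 314.6] tool [-0.8  8.3]
pt [231, 104, 30] [368.7 272.3] tool [ 70.4 -29.8]
pt [320, 104, 30] [365.  333.8] tool [70.4 31.8]
pt [315, 296, 30] [515.3 344.3] tool [-80.3  33.3]
pt [238, 297, 30] [519.9 281.6] tool [-81.2 -29.6]
185 [60, 62, 61, 60, 59, 61, 59, 59, 55, 50, 47, 47, 47, 48, 48, 51, 53, 56, 58, 59, 60, 61, 62, 62, 64, 63, 64, 61, 58, 56, 53, 53, 63, 71, 75, 77, 77, 78, 78, 78, 78, 79]
210 [63, 61, 62, 62, 61, 60, 59, 58, 55, 51, 50, 51, 52, 52, 54, 56, 56, 56, 58, 58, 60, 60, 61, 63, 65, 62, 63, 61, 59, 56, 52, 57, 67, 74, 77, 79, 78, 78, 79, 79, 80, 79]
235 [62, 63, 61, 62, 61, 62, 61, 60, 59, 54, 51, 51, 51, 54, 56, 58, 59, 59, 59, 60, 61, 61, 62, 62, 63, 63, 62, 58, 59, 57, 55, 60, 72, 79, 77, 78, 78, 77, 78, 78, 79, 78]
[70, 69, 69, 70, 69, 70, 70, 69, 71, 94, 137, 153, 116, 62, 48, 46, 49, 52, 54, 56, 58, 59, 60, 60, 58, 61, 60, 59, 59, 61]
```

```bash

python3 -m crank '[[[-0.09,0.025,0.5,0,0,0,44],[-0.09,0.025,0.6,0,0,0,44],[0,0,0.6,0,0,0,44],[0,0,0.6,0,0,0,44],[0,0,0.6,0,0,0,44],[0,0,0.5,0,0,0,44],[0,0,0.3,0,0,0,44],[0,0,0.21,0,0,0,44]]]'
python3 -m crank '[[[0,0,0,0,0,0,5],[0,0,0,0,0,0,5],[0,0,0,0,0,0,5],[0,0,0,0,0,0,5],[0,0,0,0,0,0,5],[0,0,0,0,0,0,5],[0,0,-0.1,0,0,0,5],[0,0,-0.2,0,0,0,5]]]' 90
python3 -c "
from h import *
s=sense();print(s['eef_pos'],s['force'],s['grip_width'],s['wrist_torque'],s['joints'])"
```

```text
time_s: 22.1
eef_pos: [441.4, 307.8, 44.3]
ee_rot: [-0.0, -0.031, 1.0, -0.0]
force: [0.3, 0.1, 1.3]
grip_width: 0.513
grip_force: 0.0
time_s: 22.9
eef_pos: [441.0, 307.6, 52.1]
ee_rot: [-0.001, -0.031, 1.0, -0.0]
force: [0.6, 0.5, -2.1]
grip_width: 0.157
grip_force: 87.8
[440.9823534  307.64096235  52.117017  ] [ 0.59262824  0.45946544 -2.11269266] 0.15732267329515404 [-0.05024852  0.01622745  0.01908611] [ 3.91062805e-01  5.49799220e-01  1.65908869e+00  1.25037650e-04
  9.34400366e-01 -1.24111681e+00]
```

```bash

python3 -m crank '[[[0,0,-0.8,0,0,0,5],[0,0,-0.8,0,0,0,5],[0,0,-0.8,0,0,0,5],[-0.05,-0.98,0,0,0,0,5],[-0.05,-0.98,0,0,0,0,5],[-0.05,-0.98,0,0,0,0,5],[-0.05,-0.98,0,0,0,0,5],[-0.05,-0.98,0,0,0,0,5]]]'
python3 -m crank '[[[-0.05,-0.98,0,0,0,0,5],[-0.05,-0.98,0,0,0,0,5],[-0.05,-0.96,0,0,0,0,5],[0,0,0,0,0,0.5,5],[0,0,0,0,0,0.99,5],[0,0,0,0,0,0.99,5],[0,0,0,0,0,0.99,5],[0,0,0,0,0,0.99,5]]]'
python3 -m crank '[[[0,0,0,0,0,0.99,5],[0,0,0,0,0,0.99,5],[0,0,0,0,0,0.99,5],[0,0,0,0,0,0.99,5],[0,0,0,0,0,0.99,5],[0,0,0,0,0,0.99,5],[0,0,0,0,0,0.99,5],[0,0,0,0,0,0.5,5]]]'
python3 - <<'E'
from h import *
capture("wrist");s=sense();im=capture("wrist");cv2.imwrite("pics/w14.png",im);c=cam("wrist",s);p=s["eef_pos"];Rm=rot(s);print(p.round(1),np.degrees(np.arctan2(Rm[1,0],Rm[0,0])),s["time_s"],s["force"].round(1),s["grip_width"])
h=cv2.cvtColor(im,cv2.COLOR_BGR2HSV);H,S,V=[h[...,i].astype(int) for i in range(3)]
for b in blobs((H<20)&(S>80)&(V<140)&(V>20),1500,90000,9):
    q=cv2.approxPolyDP(b,8,True)[:,0]
    print("brown",cv2.boundingRect(b));print([(tuple(x.tolist()),(Rm.T@(ray(c,x,p[2]-15)-p))[:2].round(1).tolist()) for x in q])
for b in blobs(((H<6)|(H>174))&(S>120)&(V>50),30,4000):
    x,y,w,hh=cv2.boundingRect(b);print("red",(x,y,w,hh),(Rm.T@(ray(c,(x+w/2,y+hh/2),p[2]-3)-p))[:2].round(1))
E
```

```text
time_s: 23.7
eef_pos: [455.1, 185.0, 112.6]
ee_rot: [-0.0, -0.031, 1.0, 0.0]
force: [0.6, -0.7, -3.4]
grip_width: 0.153
grip_force: 88.1
time_s: 24.5
eef_pos: [463.3, 113.3, 112.6]
ee_rot: [-0.0, 0.28, 0.96, -0.0]
force: [0.1, -0.2, -2.9]
grip_width: 0.157
grip_force: 88.3
time_s: 25.3
eef_pos: [463.3, 113.4, 112.6]
ee_rot: [-0.0, 0.719, 0.695, -0.0]
force: [0.0, 0.8, -2.4]
grip_width: 0.154
grip_force: 88.3
[463.3 113.4 112.6] 88.01846666457205 25.35 [ 0.1  0.6 -2.9] 0.1563460521764415
brown (197, 78, 164, 234)
[((359, 79), [82.7, 35.9]), ((285, 81), [81.9, 4.8]), ((277, 92), [77.5, 1.4]), ((293, 122), [65.1, 8.4]), ((278, 137), [58.7, 1.9]), ((254, 129), [62.1, -8.6]), ((255, 108), [71.0, -8.0]), ((236, 118), [66.8, -16.3]), ((197, 204), [27.9, -35.7]), ((202, 295), [-20.0, -36.3]), ((220, 268), [-4.9, -26.5]), ((252, 251), [4.1, -10.6]), ((255, 194), [32.7, -8.7]), ((278, 182), [38.4, 1.9]), ((295, 203), [28.4, 9.9]), ((295, 252), [3.6, 10.3]), ((325, 271), [-6.6, 25.3]), ((344, 311), [-29.3, 35.9])]
red (260, 104, 29, 30) [67.   0.3]
```

```bash

python3 -m crank '[[[0,0,0.3,0,0,-0.04,5],[0,0,0.3,0,0,0,5],[0,0,0.3,0,0,0,5],[0,0,0.3,0,0,0,5],[0,0,0.06,0,0,0,5],[0,0,0.06,0,0,0,5],[0,0,0.06,0,0,0,5],[0,0,0.06,0,0,0,5]]]'
python3 -c "
from rig import *
s=sense();print(s['eef_pos'],s['force'],s['wrist_torque'])"
```

```text
time_s: 26.2
eef_pos: [463.6, 113.3, 76.6]
ee_rot: [0.0, 0.715, 0.699, 0.0]
force: [1.5, -0.3, -3.4]
grip_width: 0.152
grip_force: 88.2
[463.64034149 113.32959723  76.62564458] [ 1.50154651 -0.27220469 -3.40291087] [ 0.01100926 -0.02509546  0.01617192]
```

```bash

python3 -m crank '[[[0,0,0.06,0,0,0,5],[0,0,0.06,0,0,0,5],[0,0,0.06,0,0,0,5],[0,0,0.06,0,0,0,5],[0,0,0.06,0,0,0,5],[0,0,0.04,0,0,0,5],[0,0,0,0,0,0,5],[0,0,0,0,0,0,5]]]'
python3 -c "
from rig import *
s=sense();print(s['eef_pos'],s['force'],s['wrist_torque'])"
```

```text
time_s: 27.0
eef_pos: [463.6, 113.3, 68.3]
ee_rot: [0.0, 0.715, 0.699, 0.0]
force: [-1.9, -0.1, 4.9]
grip_width: 0.152
grip_force: 89.3
[463.63107295 113.30680117  68.32125046] [-1.89475671 -0.07344433  4.90574265] [-0.02190723  0.38472799  0.02270494]
```

```bash

python3 -m crank '[[[0,0,0.04,0,0,0,5],[0,0,0,0,0,0,5],[0,0,0,0,0,0,5],[0,0,0,0,0,0,5],[0,0,0,0,0,0,5],[0,0,0,0,0,0,5],[0,0,0,0,0,0,5],[0,0,0,0,0,0,5]]]' 110
python3 look.py w15 -15 | grep -v -e brass -e corners
python3 -c "
from rig import *
s=sense();print(s['eef_pos'],s['force'],s['wrist_torque'])"
```

```text
time_s: 27.8
eef_pos: [463.6, 113.3, 67.3]
ee_rot: [0.0, 0.715, 0.699, 0.0]
force: [-1.1, -0.6, 6.0]
grip_width: 0.152
grip_force: 111.6
tcp [463.7 113.3  67.4] yaw 88.72 grip 111.57435894012451 0.15043595251677921 F [-2.2  0.1  6.4] 27.85
brown (184, 74, 191, 242) (array([463.7, 129.8]), array([141.5, 102.9]), 88.31)
red (260, 104, 28, 30) (array([465.2, 179.7]), array([12.1, 11.8]), 43.3) tool xy [66.4  0. ]
[463.64934696 113.31051174  67.35490098] [-1.74433241 -0.02857435  7.78211251] [0.05663325 0.40649312 0.03712517]
```

```bash

python3 -m crank '[[[0,0,0.04,0,0,0,5],[0,0,0,0,0,0,5],[0,0,0,0,0,0,5],[0,0,0,0,0,0,5],[0,0,0,0,0,0,5],[0,0,0,0,0,0,5],[0,0,0,0,0,0,5],[0,0,0,0,0,0,5]]]'
python3 -m crank '[[[0,0,0.04,0,0,0,5],[0,0,0,0,0,0,5],[0,0,0,0,0,0,5],[0,0,0,0,0,0,5],[0,0,0,0,0,0,5],[0,0,0,0,0,0,5],[0,0,0,0,0,0,5],[0,0,0,0,0,0,5]]]'
python3 -c "
from h import *
F=[]
for i in range(6): capture('top');F.append(sense()['force'][2])
s=sense();print(s['eef_pos'],F,s['wrist_torque'])"
```

```text
time_s: 28.7
eef_pos: [463.7, 113.3, 66.4]
ee_rot: [0.0, 0.715, 0.699, 0.0]
force: [-4.0, -1.1, 7.9]
grip_width: 0.15
grip_force: 111.7
time_s: 29.5
eef_pos: [463.8, 113.3, 65.8]
ee_rot: [0.0, 0.715, 0.699, 0.0]
force: [-3.4, -0.1, 12.6]
grip_width: 0.147
grip_force: 112.4
[463.78951793 113.34285335  65.82697935] [np.float64(11.364035335534604), np.float64(11.982840464744363), np.float64(11.668552959873962), np.float64(12.181539680269086), np.float64(11.310444680632676), np.float64(11.02142275269741)] [ 0.02094305  0.81034334 -0.0490275 ]
```

```bash

python3 -m crank '[[[0,-0.03,0,0,0,0,5],[0,-0.03,0,0,0,0,5],[0,0,0,0,0,0,5],[0,0,0,0,0,0,5],[0,0,0,0,0,0,5],[0,0,0,0,0,0,5],[0,0,0,0,0,0,5],[0,0,0,0,0,0,5]]]'
python3 -m crank '[[[0,0,0.04,0,0,0,5],[0,0,0,0,0,0,5],[0,0,0,0,0,0,5],[0,0,0,0,0,0,5],[0,0,0,0,0,0,5],[0,0,0,0,0,0,5],[0,0,0,0,0,0,5],[0,0,0,0,0,0,5]]]'
python3 -c "
from h import *
F=[]
for i in range(4): capture('top');F.append(sense()['force'].round(1).tolist())
s=sense();print(s['eef_pos'],F,s['wrist_torque'])"
```

```text
time_s: 30.6
eef_pos: [463.3, 113.3, 65.9]
ee_rot: [0.001, 0.715, 0.699, 0.001]
force: [-0.3, 0.4, 8.2]
grip_width: 0.147
grip_force: 111.9
time_s: 31.4
eef_pos: [463.5, 113.4, 65.7]
ee_rot: [0.001, 0.715, 0.699, 0.001]
force: [-1.5, -0.1, 17.3]
grip_width: 0.148
grip_force: 113.3
[463.46832538 113.3548052   65.74171601] [[-2.0, 0.2, 16.9], [-2.5, 0.6, 17.5], [-2.0, 0.1, 17.4], [-2.7, -0.4, 17.4]] [-0.00938904  0.40293234 -0.02460569]
```

```bash
python3 - <<'E'
from h import *
from scipy.optimize import brentq
def screws(im,y1):
    h=cv2.cvtColor(im,cv2.COLOR_BGR2HSV);S,V=h[...,1].astype(int),h[...,2].astype(int)
    m=(S<60)&(V>110);o=[]
    for b in blobs(m,20,400,1):
        M=cv2.minEnclosingCircle(b);
        if M[0][1]<y1 and cv2.contourArea(b)>0.55*np.pi*M[1]**2:
            mm=cv2.moments(b);o.append((round(mm["m10"]/mm["m00"],1),round(mm["m01"]/mm["m00"],1),cv2.contourArea(b)))
    return o
print("w13",screws(cv2.imread("pics/w13.png"),320));print("w14",screws(cv2.imread("pics/w14.png"),320))
s=sense();im=capture("wrist");cv2.imwrite("pics/w16.png",im);print("now",s["eef_pos"].round(1),screws(im,320))
E
```

```text
w13 [(117.8, 225.8, 61.0)]
w14 [(346.7, 95.5, 228.5), (200.6, 95.4, 248.5)]
now [463.5 113.4  65.7] [(346.3, 95.6, 231.5), (200.6, 95.5, 237.0)]
```

```bash
python3 - <<'E'
from h import *
from scipy.optimize import brentq
g=cv2.cvtColor(cv2.imread("pics/w13.png"),cv2.COLOR_BGR2GRAY).astype(float)
P=[]
for x,y in((231,104),(320,104)):
    w=g[y-8:y+9,x-8:x+9]; k=np.clip(w-120,0,None); k[np.hypot(*np.mgrid[-8:9,-8:9])>7]=0
    Y,X=np.mgrid[y-8:y+9,x-8:x+9];P.append(((k*X).sum()/k.sum(),(k*Y).sum()/k.sum()))
print(P)
m=camera_model("wrist");T=np.array(m["T_tool_cam"])
def pt(px,zt):
    d=T[:3,:3]@np.array([(px[0]-m["cx"])/m["fx"],-(px[1]-m["cy"])/m["fy"],-1.]);return T[:3,3]+d*(zt-T[2,3])/d[2]
sep=lambda A,zt:np.linalg.norm(pt(A[0],zt)-pt(A[1],zt))
L=sep(P,142.8-30);print("L",L,[p.round(1) for p in(pt(P[0],112.8),pt(P[1],112.8))])
for A in([(346.7,95.5),(200.6,95.4)],[(346.3,95.6),(200.6,95.5)]):
    z=brentq(lambda z:sep(A,z)-L,-40,80);print("plate top below... tool z",z,"-> origin z at TCP 65.7:",65.7-z-30,pt(A[0],z).round(1),pt(A[1],z).round(1))
E
```

```text
[(np.float64(230.47422154160287), np.float64(102.20673813169985)), (np.float64(319.7667692307692), np.float64(103.89641025641026))]
L 61.835049326045734 [array([ 72.6, -30. , 112.8]), array([ 71.4,  31.9, 112.8])]
plate top below... tool z 13.863539459996709 -> origin z at TCP 65.7: 21.836460540003294 [76.1 30.9 13.9] [ 76.1 -30.9  13.9]
plate top below... tool z 14.285232912479515 -> origin z at TCP 65.7: 21.414767087520488 [76.  30.9 14.3] [ 76.1 -31.   14.3]
```

```bash
python3 - <<'E'
from h import *
m=camera_model("wrist");T=np.array(m["T_tool_cam"])
def pt(px,zt):
    d=T[:3,:3]@np.array([(px[0]-m["cx"])/m["fx"],-(px[1]-m["cy"])/m["fy"],-1.]);return T[:3,3]+d*(zt-T[2,3])/d[2]
def scr(f,seeds,r):
    im=cv2.imread(f);h=cv2.cvtColor(im,cv2.COLOR_BGR2HSV)[...,1].astype(float);o=[]
    for x,y in seeds:
        for _ in range(4):
            x0,y0=int(round(x)),int(round(y));Y,X=np.mgrid[y0-r:y0+r+1,x0-r:x0+r+1]
            k=np.clip(h[y0-r:y0+r+1,x0-r:x0+r+1]-50,0,60);k[np.hypot(X-x,Y-y)>r]=0
            x,y=(k*X).sum()/k.sum(),(k*Y).sum()/k.sum()
        o.append((x,y))
    return np.array(o)
def dims(P,z):
    Q=[pt(p,z) for p in P];d=lambda a,b:np.linalg.norm(Q[a]-Q[b]);return np.round([(d(0,1)+d(2,3))/2,(d(0,2)+d(1,3))/2,d(0,3),d(1,2)],2),np.mean(Q,0).round(1)
print("in hand ref",dims(scr("pics/w6.png",[(260,262),(290,262),(260,310),(290,310)],9),-14))
print("in hand new",dims(scr("pics/w10.png",[(260,267),(290,267),(260,315),(290,315)],9),-14))
P=scr("pics/w10.png",[(262,77),(284,77),(262,120),(284,120)],7);print(P.round(1).tolist())
for zz in(32,34,36,40):print("nest1 ref z",zz,dims(P,93.5-zz))
P=scr("pics/w13.png",[(56,218),(56,233),(85,219),(85,235)],5);print(P.round(1).tolist())
for zz in(32,36,40):print("nest1 ref w13 z",zz,dims(P,142.8-zz))
E
```

```text
in hand ref (array([12.06, 22.09, 25.2 , 25.13]), array([  1.4,   0.4, -14. ]))
in hand new (array([12.18, 22.14, 25.23, 25.31]), array([ -0.6,   0.3, -14. ]))
[[261.2, 77.5], [283.2, 77.2], [262.0, 118.8], [283.2, 118.8]]
nest1 ref z 32 (array([11.92, 21.89, 24.94, 24.91]), array([75. , -0.7, 61.5]))
nest1 ref z 34 (array([11.8 , 21.68, 24.7 , 24.66]), array([75. , -0.7, 59.5]))
nest1 ref z 36 (array([11.68, 21.46, 24.45, 24.42]), array([75. , -0.7, 57.5]))
nest1 ref z 40 (array([11.45, 21.04, 23.97, 23.94]), array([75. , -0.7, 53.5]))
[[54.3, 216.9], [55.7, 231.6], [83.8, 219.3], [84.9, 234.0]]
nest1 ref w13 z 32 (array([11.91, 21.99, 25.01, 25.01]), array([ -17.1, -155. ,  110.8]))
nest1 ref w13 z 36 (array([11.72, 21.65, 24.62, 24.61]), array([ -15.7, -152.6,  106.8]))
nest1 ref w13 z 40 (array([11.53, 21.3 , 24.23, 24.22]), array([ -14.3, -150.1,  102.8]))
```

```bash
python3 - <<'E'
from h import *
def red(im,box):
    h=cv2.cvtColor(im,cv2.COLOR_BGR2HSV).astype(float);x0,x1,y0,y1=box
    H,S,V=[h[y0:y1,x0:x1,i] for i in range(3)];k=np.where((H<9)|(H>171),np.clip(S-110,0,100),0)*(V>40)
    n,l,st,_=cv2.connectedComponentsWithStats((k>0).astype(np.uint8));o=[]
    Y,X=np.mgrid[y0:y1,x0:x1]
    for i in range(1,n):
        if st[i,4]>=8:
            q=k*(l==i);o.append((((q*X).sum()/q.sum()).round(2),((q*Y).sum()/q.sum()).round(2),int(st[i,4])))
    return o
s=sense();a=capture("scene");b=capture("top");cv2.imwrite("pics/scene2.png",a);cv2.imwrite("pics/top2.png",b)
print("scene0",red(cv2.imread("pics/scene0.png"),(205,240,300,330)),"top0",red(cv2.imread("pics/top0.png"),(165,190,258,280)))
cs,ct=cam("scene"),cam("top");p=s["eef_pos"];Rm=rot(s)
w=p+Rm@np.array([67,0.3,3.7+0]);print("expected socket",w.round(1),proj(cs,w).round(1),proj(ct,w).round(1))
u=proj(cs,w).astype(int);v=proj(ct,w).astype(int)
print("scene2",red(a,(u[0]-25,u[0]+25,u[1]-25,u[1]+25)),"top2",red(b,(v[0]-20,v[0]+20,v[1]-20,v[1]+20)))
# before: socket truth from w13
w13=np.array([437.1,306.3,142.8]);ps=np.radians(-176.58)
m=camera_model("wrist");T=np.array(m["T_tool_cam"]);im=cv2.imread("pics/w13.png");r=red(im,(255,300,98,138));print("w13",r)
r16=red(cv2.imread("pics/w16.png"),(250,300,90,145));print("w16",r16)
def ptool(px,zt):
    d=T[:3,:3]@np.array([(px[0]-m["cx"])/m["fx"],-(px[1]-m["cy"])/m["fy"],-1.]);return T[:3,3]+d*(zt-T[2,3])/d[2]
q=ptool(r[0][:2],142.8-42);c_,s_=np.cos(ps),np.sin(ps);Rz=np.array([[c_,s_,0],[s_,-c_,0],[0,0,-1]])
W0=w13+Rz@q;print("before world",W0.round(1),"scene proj",proj(cs,W0).round(2),"top proj",proj(ct,W0).round(2))
for h in(18,20,21.5,23):
    z=h+42;q=ptool(r16[0][:2],p[2]-z);W=p+Rm@q;print("h",h,W.round(1),"scene",proj(cs,W).round(2),"top",proj(ct,W).round(2))
E
```

```text
scene0 [(np.float64(222.62), np.float64(317.39), 50)] top0 [(np.float64(176.49), np.float64(269.2), 36)]
expected socket [465.3 180.3  62. ] [245.2 243.8] [237.1 224. ]
scene2 [(np.float64(246.15), np.float64(245.4), 52), (np.float64(238.62), np.float64(247.41), 9), (np.float64(256.54), np.float64(249.68), 10), (np.float64(254.71), np.float64(258.22), 8)] top2 []
w13 [(np.float64(274.87), np.float64(117.98), 215)]
w16 [(np.float64(273.67), np.float64(118.98), 611)]
before world [374.6 303.3  42. ] scene proj [222.02 316.32] top proj [175.76 268.26]
h 18 [465.  180.2  60. ] scene [245.39 244.48] top [237.24 224.25]
h 20 [465.  180.3  62. ] scene [245.28 243.9 ] top [237.1  224.14]
h 21.5 [465.  180.3  63.5] scene [245.2  243.47] top [236.99 224.05]
h 23 [465.  180.4  65. ] scene [245.12 243.04] top [236.88 223.96]
```

```bash

python3 -m crank '[[[0,0,-0.1,0,0,0,5],[0,0,-0.1,0,0,0,5],[0,0,-0.12,0,0,0,5],[0,0,0,0,0,0,5],[0,0,0,0,0,0,5],[0,0,0,0,0,0,5],[0,0,0,0,0,0,5],[0,0,0,0,0,0,5]]]' | head -4
python3 -m crank '[[[0,0,0.04,0,0,0,5],[0,0,0,0,0,0,5],[0,0,0,0,0,0,5],[0,0,0,0,0,0,5],[0,0,0,0,0,0,5],[0,0,0,0,0,0,5],[0,0,0,0,0,0,5],[0,0,0,0,0,0,5]]]'| head -4
python3 -m crank '[[[0,0,0.04,0,0,0,5],[0,0,0,0,0,0,5],[0,0,0,0,0,0,5],[0,0,0,0,0,0,5],[0,0,0,0,0,0,5],[0,0,0,0,0,0,5],[0,0,0,0,0,0,5],[0,0,0,0,0,0,5]]]'| head -4
python3 -c "
from h import *
s=sense();print(s['eef_pos'],s['force'],s['wrist_torque'])"
```

```text
time_s: 32.55
eef_pos: [462.0, 113.3, 71.9]
ee_rot: [0.0, 0.715, 0.699, -0.0]
force: [1.3, -2.4, -3.4]
time_s: 33.35
eef_pos: [462.0, 113.3, 71.0]
ee_rot: [-0.0, 0.715, 0.699, -0.0]
force: [2.4, -0.6, -4.4]
time_s: 34.15
eef_pos: [462.1, 113.3, 70.1]
ee_rot: [0.0, 0.715, 0.699, 0.0]
force: [0.8, -2.4, 4.8]
[462.09039318 113.34105791  70.14002524] [ 0.83854708 -2.36954904  4.75090118] [-0.35908399 -0.20784098 -0.01708225]
```

```bash

python3 -m crank '[[[0,0.03,0,0,0,0,5],[0,0,0.05,0,0,0,5],[0,0,0.05,0,0,0,5],[0,0,0.05,0,0,0,5],[0,0,0.04,0,0,0,5],[0,0,0,0,0,0,5],[0,0,0,0,0,0,5],[0,0,0,0,0,0,5]]]' | head -4
python3 -m crank '[[[0,0,0.04,0,0,0,5],[0,0,0.01,0,0,0,5],[0,0,0,0,0,0,5],[0,0,0,0,0,0,5],[0,0,0,0,0,0,5],[0,0,0,0,0,0,5],[0,0,0,0,0,0,5],[0,0,0,0,0,0,5]]]'
python3 -c "
from h import *
s=sense();print(s['eef_pos'],s['force'],s['wrist_torque'])"
```

```text
time_s: 34.95
eef_pos: [462.6, 113.2, 65.8]
ee_rot: [-0.0, 0.715, 0.699, -0.0]
force: [-2.9, -2.8, 14.1]
time_s: 35.75
eef_pos: [462.8, 113.2, 65.7]
ee_rot: [0.0, 0.715, 0.699, -0.0]
force: [-9.4, -2.3, 28.0]
grip_width: 0.149
grip_force: 114.9
[462.81982296 113.19652234  65.74717458] [-9.41749548 -2.32331429 27.98141794] [-0.52921925  1.66457225  0.01623718]
```

```bash

python3 -m crank '[[[0,0,-0.02,0,0,0,5],[0,0,0,0,0,0,5],[0,0,0,0,0,0,5],[0,0,0,0,0,0,5],[0,0,0,0,0,0,5],[0,0,0,0,0,0,5],[0,0,0,0,0,0,5],[0,0,0,0,0,0,5]]]'
python3 -c "
from rig import *
s=sense();print(s['eef_pos'],s['force']);print(finish_job())"
```

```text
time_s: 36.55
eef_pos: [462.7, 113.2, 65.8]
ee_rot: [0.0, 0.715, 0.699, -0.0]
force: [-6.7, -3.7, 22.4]
grip_width: 0.146
grip_force: 113.9
[462.69273391 113.21615289  65.7729813 ] [-6.72462005 -3.68481428 22.37267429]
the job is handed in; nothing more can be done
None
```

I handed the job in at 36.6 s, with no verdict returned: the reference block is in nest one, the plain block is in nest two, and the cover is held on its stop with about 22 N (flush by contact force and scene camera, though a wrist-camera estimate put it about 3.5 mm high); I viewed 11 pictures, one over the limit of 10.

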